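# Lock back a sprung belt tensioner with its pin

### The job

Lock back the belt tensioner on the board so that a new belt can be slipped on: take the red-gripped locking pin from the wooden block, put it through the red-ringed hole in the tension wheel, and use it to wind the wheel against its spring the way the arrow points (anticlockwise from above). Feel for the hidden hole in the ring underneath, keeping the pin lightly pressed down and never forcing it (a push of one or two kilos is plenty), push the pin fully home and let go, so that the pin holds the wheel wound. Leave the two punches, the tape measure and the cup of screws alone.

Things in the scene. Friction and masses are not known exactly. Their poses are not given: they have to be found in the camera images.
- locking_pin: loose locking pin, about 0.09 kg, upright in one of the block's three holes (which one varies). Origin at its tip (bottom end), z up. From the tip: steel shank 10 mm in diameter, 28 mm long (first 3 mm taper to 6 mm at the tip); collar 20 mm in diameter, 28 to 32 mm; ribbed red round grip 18 mm in diameter, 32 to 85 mm: grasp it there, about 60 mm above the tip.
- wheel_hole (a point): centre of the mouth of the pin hole in the tension wheel, on the wheel's top face (59 mm above the table), marked by a painted red ring 21 mm across. The hole, 12.5 mm in diameter with a 1 mm chamfer, goes down through the 12 mm thick wheel. It lies 52 mm from the wheel's pivot and moves with the wheel.
- wheel_pivot (a point): point on the wheel's vertical turning axis at the height of its top face. A pin through the wheel that only stands on the ring has its collar 15 mm above the wheel; in line with the ring's hole it goes down those 15 mm (the spring's side load adds friction: up to about 12 N of push) until the collar sits on the wheel.
- tension_wheel (a joint): turning angle of the tension wheel (grey disc 140 mm in diameter), rad: 0 = slack, on its rest stop; grows anticlockwise seen from above (the way of the painted arrow) to an end stop at 1.25. A spring drives it back to 0: pushing it at the pin hole takes about 4 N at 0 and 8 to 9 N at 0.9 rad, and it flies back if let go.
- tensioner: the tensioner: plywood board 200 x 180 x 18 mm fixed to the table, on it an aluminium foot, spring, lock ring and wheel; the wheel's arm carries a black idler pulley (62 mm in diameter, centre 118 mm from the pivot, top 90 mm above the table, on the side away from the pin hole). Origin under the pivot at table height, z up.
- pin_block: fixed wooden block 50 x 136 x 36 mm with a row of three holes, 42 mm apart along its y axis, each 11.5 mm in diameter and 26 mm deep; the row holds the locking pin and the two punches. Origin at the centre of its underside, z up.
- drift_punch: bystander: a bright round steel punch, 13 mm in diameter, 89 mm long, standing in another hole of the block. Origin at its lower end.
- centre_punch: bystander: a dark eight-sided steel punch, 16 mm in diameter, 83 mm long, standing in another hole of the block. Origin at its lower end.
- tape_measure: bystander: a yellow tape measure 68 x 80 x 38 mm lying on the table. Origin at the centre of its underside.
- parts_cup: bystander: a small clear cup of screws, 56 mm in diameter, 56 mm high. Origin at the centre of its underside.
- ring_face (a point): point on the wheel's axis on the flat top of the fixed steel lock ring under the wheel, 13 mm below the wheel's top. The ring has one hole, 13 mm wide, 16 mm deep, chamfered 1.2 mm, also 52 mm from the pivot, hidden by the wheel. The two holes line up at an unmeasured wheel angle between 0.58 and 1.02 rad, new each time: find it by feel, sliding the pin's tip on the ring.
Not all that is in view belongs to the job. What is meant by the locking_pin is not green, and is the larger of those in its own colour.

How it is judged:
By the outcome, as a careful person would: the job done as asked, in the order asked, and still so for the second after the job is handed in, with the robot touching nothing.
It also fails if it takes over 54 s, if anything falls off the work surface, if the arm or the gripper's body presses on something with over 40 N, if the wrist force passes 120 N, or if a joint passes its speed limit or range.

### The arm

A 7-joint arm with a two-finger parallel gripper is mounted at the origin on a cart in front of the work surface, level with it; the furniture and walls round the work are solid. World frame = base frame: x ahead of the robot, y to its left, z up, the work surface at z = 0. Lengths are in m, angles in rad, forces in N, time in s.
With the tool pointing down it reaches from about 0.425 to 1.025 m from the base axis. Payload 3.6 kg.
Tool frame: the origin (TCP) lies on the centre line of the jaws, within the pads' length; the fingertips stand 22 mm ahead of it and the grasp point (between the pads) lies 3 mm ahead of it; z points along the fingers, y is the line along which they close (so a half turn about z gives the same grasp; the last joint's range is limited). The gripper opens to 85 mm and grips with 20 to 120 N. Pads are 22 mm wide; open, the fingers measure 114 mm over their backs; the gripper's body (76 mm by 85 mm) begins 54 mm behind the grasp point. The pads swing forward as they close: fully open they stand 13 mm farther back than shut.
Start: joints at [-1.26, 0.591, 0.048, 1.609, -0.033, 0.943, -0.034], TCP at [0.286, 0.666, 0.253] pointing down, gripper open.
Joint ranges: [-2.69, 2.69], [-0.47, 2.24], [-1.27, 1.36], [0.19, 2.51], [-1.53, 4.68], [0.08, 2.07], [-3.09, 3.09]. Speed limits (rad/s): [2.57, 2.57, 3.14, 3.14, 3.14, 3.14, 3.14].

### API

Orientations are given as a unit quaternion [w, x, y, z].
In Python, from station import bot, vision gives the robot as it stands. The module is installed in compiled form; this text tells all that it offers.
- The arm moves only by the tool drive_tool, never from a script. Its arguments are lists of equal length, an entry for each row: "linear": the shift along the world's x, y, z in units of 300 mm (1.0 is 300 mm), a list of three; "rot": the turn, a rotation vector about the world's x, y, z in units of 45 degrees (1.0 is 45 degrees), a list of three. In form: {"linear": [[x, y, z], ...], "rot": [[ax, ay, az], ...]}. A call has 1 to 8 rows; each row shifts and turns the commanded pose from where the row before left it; what a row does not reach is not made up. A row lasts 1/10 s, in which the tool goes at most 50 mm and 8.59 degrees, less where a joint would pass 70% of its speed; a pose out of reach is approached as far as the arm can. A call with a number of a shift or a turn outside -1 to 1 is refused whole. A call with a gripper value outside its range is refused whole. "grip" is the opening, from 0 (shut) to 1 (fully open), set as the call begins (left out, the last holds). The fingers move at their own pace and stop on an object; "grip_force" is the grip in N (left out, the last holds). Time passes only in rows, so rows that do not move let the fingers close. It gives the time, the measured TCP pose, the force, the opening and the grip force at its end, in the units of the state.
- bot.read_state(): the state, without advancing time (a new reading comes with each control period).
- vision.capture(name): name is "scene" or "top"; returns a dict with "color" (480x640x3 uint8, blue, green, red), "fovy" (degrees; the focal length in pixels is half the picture's height over the tangent of half this angle, whatever the lens; pixels are square), "cx", "cy" (the principal point, pixels), "rvec" (rotation vector, rad) and "tvec" (3), from world to camera coordinates, as OpenCV has them. Camera axes: x right, y down, z forward; pixel columns grow to the right and rows downward; lengths in m; the calibration is good to about 2 mm. A picture is of the moment at which its call begins. There is no depth.
- bot.sign_off(): hands the job in; it is judged then, once.
The state is a dict: "time_s": time; "joint_positions": joint angles; "dq": joint speeds; "joint_efforts": joint torques, N m; "ee_pos": TCP position; "eef_rot": TCP orientation; "ft_force": force on the tool from outside, world axes, zero at the start; "moment": the same for the moment, N m; "finger_gap": opening from 0.0 (shut) to 1.0 (fully open); "grasp_force": force on a finger pad.
Only numpy, scipy, OpenCV 4.12 (cv2) and the standard library are available. Lean on these libraries where they do the work, as an engineer would, in place of code of your own. Each camera call takes 0.05 s, during which the arm holds its last target. There are 200 camera calls.

## Working session

There is one attempt and no reset: what is moved stays moved. The work goes in short steps, Python scripts to look and compute and a tool call to move; the robot and the scene stay as the last step left them, time stands still between calls to the robot, and variables do not carry over. Pictures are saved under pics/ and viewed, at most 10 in all, crops included, and the job is handed in when it is done.

Besides the shell and the picture viewer there is one more tool, called after ">>>" as name(argument=value, ...) on one line, values as JSON. drive_tool: Moves the arm, as the interface text tells. Its arguments: {"type":"object","properties":{"linear":{"type":"array"},"rot":{"type":"array"},"grip":{"type":"number"},"grip_force":{"type":"number"}},"required":["linear","rot"]}

```bash
mkdir -p pics; cat > h.py <<'E'
import numpy as np, cv2
from station import bot, vision
def cam(n):
    c=vision.capture(n); f=240/np.tan(np.radians(c['fovy'])/2)
    K=np.array([[f,0,c['cx']],[0,f,c['cy']],[0,0,1.]]); R=cv2.Rodrigues(np.array(c['rvec'],float))[0]
    return c['color'],K,R,np.array(c['tvec'],float).ravel()
def ray(K,R,t,p):
    d=R.T@np.linalg.inv(K)@np.array([p[0],p[1],1.]); return -R.T@t, d/np.linalg.norm(d)
def onz(K,R,t,p,z):
    o,d=ray(K,R,t,p); return o+d*(z-o[2])/d[2]
def tri(a,b):
    (o1,d1),(o2,d2)=a,b
    s=np.linalg.lstsq(np.c_[d1,-d2],o2-o1,rcond=None)[0]
    p,q=o1+s[0]*d1,o2+s[1]*d2; return (p+q)/2,np.linalg.norm(p-q)
E
python3 - <<'E'
from h import *
import pickle
D={}
for n in('scene','top'):
    D[n]=cam(n); cv2.imwrite(f'pics/{n}0.png',D[n][0]); print(n,D[n][1][0,0],-D[n][2].T@D[n][3])
pickle.dump(D,open('d0.pkl','wb'))
s=bot.read_state(); print(s)
E
```

```text
scene 596.1258593486127 [ 0.07433676 -0.73390627  0.43480803]
top 501.13248971874543 [ 0.44577207 -0.09463481  0.90577158]
{'time_s': 0.1, 'joint_positions': array([-1.25948641,  0.59202247,  0.04830177,  1.60971739, -0.03330594,
        0.94271767, -0.03374699]), 'dq': array([ 0.00278544, -0.00266646,  0.0007715 , -0.00242509,  0.00057209,
       -0.00082178, -0.00049476]), 'joint_efforts': array([ 4.65554476e-03, -5.49997115e+01,  1.55319639e+00, -1.98824197e+01,
        9.67895030e-03,  3.75223361e-03, -1.03210564e-05]), 'ee_pos': array([0.2852408 , 0.66574878, 0.25224993]), 'eef_rot': array([-1.53403310e-04,  2.01010341e-01,  9.79588578e-01, -1.01855357e-03]), 'ft_force': array([-0.78804799, -0.00335218, -0.1134087 ]), 'moment': array([ 0.01909625, -0.01482857,  0.06095509]), 'grasp_force': 0.0, 'finger_gap': 1.0016161720047856}
```

View pics/scene0.png

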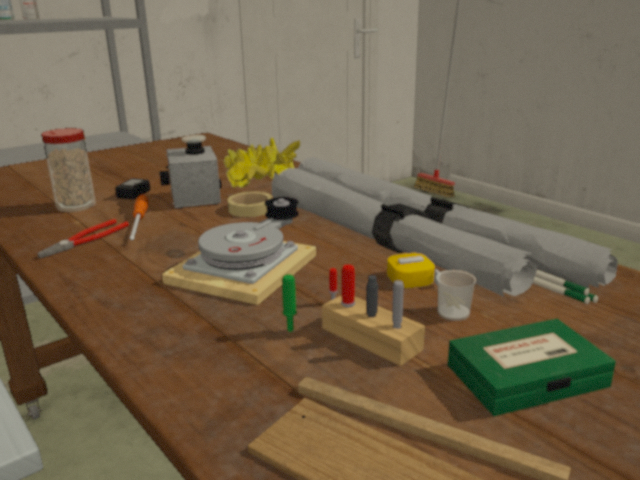

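View pics/top0.png

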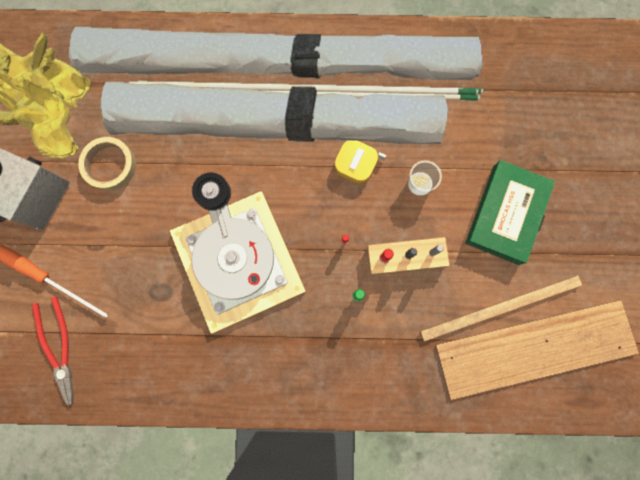

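The scene view has red objects in the block at (348,285) and loose at (333,280), and a green pin at (289,300). In the top view they are at (388,255), (345,239) and (360,295). The larger red one, in the block, fits locking_pin; the smaller red and the green are decoys. I'll confirm this in enlarged crops.

```bash
python3 - <<'E'
from h import *
import pickle
D=pickle.load(open('d0.pkl','rb'))
r=lambda im,x,y,w,h,k:cv2.resize(im[y:y+h,x:x+w],None,fx=k,fy=k,interpolation=cv2.INTER_CUBIC)
s,t=D['scene'][0],D['top'][0]
a=np.hstack([r(s,270,255,100,75,4),r(t,330,220,100,75,4)])
b=np.hstack([r(s,190,215,100,75,4),r(t,185,220,100,75,4)])
cv2.imwrite('pics/c1.png',np.vstack([a,b]))
E
```

```text
(no output)
```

View pics/c1.png

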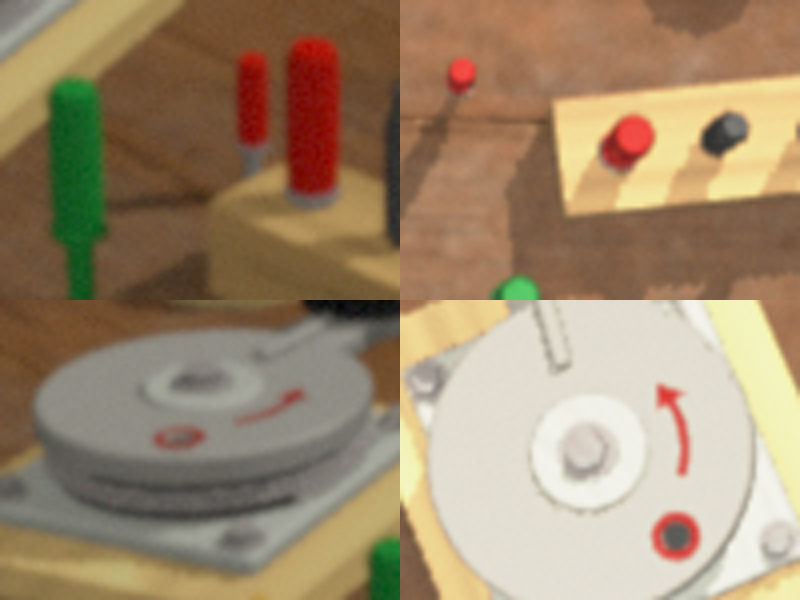

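Confirmed: the pin is the big red grip in the block, with its top at about (348,267) in scene and (388,254) in top. The wheel hole's red ring is at about (235,249) in scene and (254,279) in top. The hub is at about (241,235) in scene and (232,258) in top.

```bash
python3 - <<'E'
from h import *
import pickle
D=pickle.load(open('d0.pkl','rb'))
def red(n,x0,y0,x1,y1):
    im=D[n][0][y0:y1,x0:x1]; h=cv2.cvtColor(im,cv2.COLOR_BGR2HSV)
    m=(((h[...,0]<8)|(h[...,0]>172))&(h[...,1]>110)).astype(np.uint8)
    # biggest blob
    k,l,st,c=cv2.connectedComponentsWithStats(m); i=1+np.argmax(st[1:,4])
    return st[i]+[x0,y0,0,0,0],c[i]+[x0,y0], (st[i][:2]+(st[i][2:4]-1)/2)+[x0,y0]
hs=red('scene',225,242,245,256); ht=red('top',245,270,263,288); print(hs,ht)
ps=red('scene',340,260,358,306); pt=red('top',378,245,398,262); print(ps,pt)
R=lambda n,p: ray(*D[n][1:],p)
T=lambda a,b: tri(R('scene',a),R('top',b))
print('hole',T(hs[2],ht[2]), onz(*D['top'][1:],ht[2],.059), onz(*D['scene'][1:],hs[2],.059))
print('pintop',T((348.2,267.5),(388.2,253.7)), onz(*D['top'][1:],(388.2,253.7),.095),onz(*D['scene'][1:],(348.2,267.5),.095))
print('hub',T((241,235.5),(232,258)), onz(*D['top'][1:],(232,258),.062),onz(*D['top'][1:],(232.7,258),.059))
for p in((345,239),(360,295),(412,253),(438,250)): print(p,onz(*D['top'][1:],p,.09))
for p in((370,246),(373,273),(444,238),(448,264)): print('blk',p,onz(*D['top'][1:],p,.036))
E
```

```text
(array([229, 249,   2,   2,   4]), array([229.5, 249.5]), array([229.5, 249.5])) (array([248, 273,  12,  12,  74]), array([253.7027027 , 278.54054054]), array([253.5, 278.5]))
(array([341, 264,  14,  40, 500]), array([347.798, 283.444]), array([347.5, 283.5])) (array([380, 249,  13,  13, 123]), array([386.26829268, 255.20325203]), array([386., 255.]))
hole (array([0.50621465, 0.03330404, 0.06112464]), np.float64(0.007722819281972501)) [0.50974045 0.03172741 0.059     ] [0.50531547 0.03962358 0.059     ]
pintop (array([ 0.55208614, -0.19179555,  0.09440672]), np.float64(0.0011172613284006034)) [ 0.55155487 -0.19138455  0.095     ] [ 0.55182971 -0.19291464  0.095     ]
hub (array([0.54405906, 0.06844144, 0.0637353 ]), np.float64(0.001772320318040243)) [0.54349521 0.06922602 0.062     ] [0.5438653  0.06861814 0.059     ]
(345, 239) [ 0.57526222 -0.12085655  0.09      ]
(360, 295) [ 0.48404789 -0.14630902  0.09      ]
(412, 253) [ 0.55410454 -0.23098951  0.09      ]
(438, 250) [ 0.55987695 -0.27368219  0.09      ]
blk (370, 246) [ 0.57224419 -0.16655909  0.036     ]
blk (373, 273) [ 0.5249782  -0.17199317  0.036     ]
blk (444, 238) [ 0.5889043  -0.29644928  0.036     ]
blk (448, 264) [ 0.54315695 -0.30249763  0.036     ]
```

Both pin height and hole geometry agree with the text: pin top at about 94 mm, hole to pivot about 50 mm. Now I'll move over.

>>> drive_tool(linear=[[0.08,-0.14,0],[0.08,-0.14,0],[0.08,-0.14,0],[0.08,-0.14,0],[0.08,-0.14,0],[0.08,-0.14,0],[0.08,-0.14,0],[0.08,-0.14,0]], rot=[[0,0,-0.165],[0,0,-0.165],[0,0,-0.165],[0,0,-0.165],[0,0,-0.165],[0,0,-0.165],[0,0,-0.165],[0,0,-0.165]], grip=1)

```text
time_s: 0.9
ee_pos: [0.4779, 0.3285, 0.2531]
eef_rot: [-0.0, 0.662, 0.75, -0.0]
ft_force: [0.9, -0.8, 0.9]
finger_gap: 1.0
grasp_force: 0.0
```

>>> drive_tool(linear=[[0.03,-0.155,0],[0.03,-0.155,0],[0.03,-0.155,0],[0.03,-0.155,0],[0.03,-0.155,0],[0.03,-0.155,0],[0.03,-0.155,0],[0.03,-0.155,0]], rot=[[0,0,0],[0,0,0],[0,0,0],[0,0,0],[0,0,0],[0,0,0],[0,0,0],[0,0,0]])

```text
time_s: 1.7
ee_pos: [0.5493, -0.0433, 0.2531]
eef_rot: [-0.0, 0.66, 0.751, -0.0]
ft_force: [0.5, -0.1, -0.8]
finger_gap: 0.997
grasp_force: 0.0
```

>>> drive_tool(linear=[[0.002,-0.124,0],[0.002,-0.124,0],[0.002,-0.124,0],[0.002,-0.124,0],[0,0,-0.15],[0,0,-0.15],[0,0,0],[0,0,0]], rot=[[0,0,0],[0,0,0],[0,0,0],[0,0,0],[0,0,0],[0,0,0],[0,0,0],[0,0,0]])

```text
time_s: 2.5
ee_pos: [0.5514, -0.1902, 0.163]
eef_rot: [-0.001, 0.66, 0.751, -0.001]
ft_force: [0.3, -0.3, 0.9]
finger_gap: 1.001
grasp_force: 0.0
```

```bash
python3 - <<'E'
from h import *
s,t=cam('scene'),cam('top')
r=lambda im,x,y,w,h,k:cv2.resize(im[y:y+h,x:x+w],None,fx=k,fy=k,interpolation=cv2.INTER_CUBIC)
cv2.imwrite('pics/c2.png',np.hstack([r(s[0],270,180,133,180,3),r(t[0],320,180,133,180,3)]))
p=np.array(bot.read_state()['ee_pos']); print(p)
for c in(s,t):
    for z in(p[2]-.022,.095):
        q=c[1]@(c[2]@np.array([p[0],p[1],z])+c[3]); print(q[:2]/q[2])
E
```

```text
[ 0.55331213 -0.19070863  0.1652121 ]
[347.88726509 233.28292589]
[347.93874439 266.66131067]
[391.50206236 248.55921552]
[387.78371672 252.62214546]
```

View pics/c2.png

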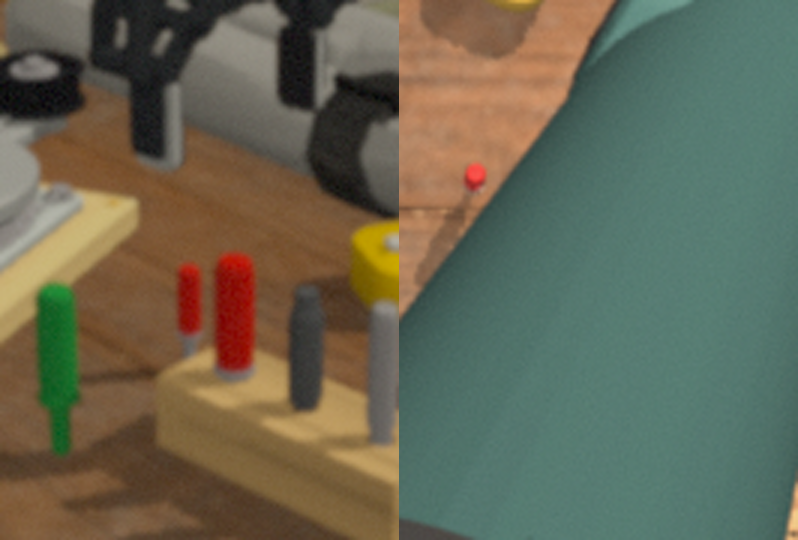

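The picture shows the fingers straddling the pin: left pad at scene (323,225), right at (371,212), pin top at (348,266). I'll descend and grip.

>>> drive_tool(linear=[[0,-0.003,-0.1],[0,0,-0.1],[0,0,-0.07],[0,0,-0.033],[0,0,0],[0,0,0]], rot=[[0,0,0],[0,0,0],[0,0,0],[0,0,0],[0,0,0],[0,0,0]])

```text
time_s: 3.2
ee_pos: [0.5532, -0.1917, 0.074]
eef_rot: [0.001, 0.66, 0.751, 0.001]
ft_force: [0.2, 0.2, 0.4]
finger_gap: 1.0
grasp_force: 0.0
```

>>> drive_tool(linear=[[0,0,0],[0,0,0],[0,0,0],[0,0,0],[0,0,0],[0,0,0],[0,0,0],[0,0,0]], rot=[[0,0,0],[0,0,0],[0,0,0],[0,0,0],[0,0,0],[0,0,0],[0,0,0],[0,0,0]], grip=0, grip_force=70)

```text
time_s: 4.0
ee_pos: [0.552, -0.1914, 0.0727]
eef_rot: [0.0, 0.66, 0.751, 0.0]
ft_force: [-0.4, 0.4, 5.8]
finger_gap: 0.192
grasp_force: 68.1
```

>>> drive_tool(linear=[[0,0,0.05],[0,0,0.08],[0,0,0.1],[0,0,0.06],[-0.02,0.11,0],[-0.02,0.11,0],[-0.02,0.11,0],[0,0,0]], rot=[[0,0,0],[0,0,0],[0,0,0],[0,0,0],[0,0,0],[0,0,0],[0,0,0],[0,0,0]])

```text
time_s: 4.8
ee_pos: [0.5323, -0.0862, 0.1593]
eef_rot: [-0.003, 0.657, 0.754, 0.0]
ft_force: [-0.4, -0.1, -1.9]
finger_gap: 0.188
grasp_force: 69.0
```

>>> drive_tool(linear=[[-0.02,0.1,0],[-0.02,0.1,0],[-0.02,0.1,0],[-0.023,0.1,0],[0,0.013,0],[0,0,-0.1],[0,0,0],[0,0,0]], rot=[[0,0,0],[0,0,0],[0,0,0],[0,0,0],[0,0,0],[0,0,0],[0,0,0],[0,0,0]])

```text
time_s: 5.6
ee_pos: [0.5087, 0.0304, 0.1295]
eef_rot: [-0.0, 0.661, 0.751, -0.001]
ft_force: [0.3, 0.1, -0.4]
finger_gap: 0.197
grasp_force: 68.9
```

```bash
python3 - <<'E'
from h import *
import pickle
D=pickle.load(open('d0.pkl','rb'))
for p in((235,249.3),(234.5,249)): print(onz(*D['scene'][1:],p,.059), tri(ray(*D['scene'][1:],p),ray(*D['top'][1:],(253.7,278.7))))
s=cam('scene')
r=lambda im,x,y,w,h,k:cv2.resize(im[y:y+h,x:x+w],None,fx=k,fy=k,interpolation=cv2.INTER_CUBIC)
cv2.imwrite('pics/c3.png',r(s[0],170,150,150,120,5))
P=[np.array(bot.read_state()['ee_pos']) for _ in range(1)][0]; print(P)
for z in(P[2]-.063,P[2]-.035):
    q=s[1]@(s[2]@np.array([P[0],P[1],z])+s[3]); q=q[:2]/q[2]; print(q,(q-[170,150])*5)
E
```

```text
[0.51232695 0.03447558 0.059     ] (array([0.50969272, 0.03084667, 0.06089915]), np.float64(0.0009829526701255267))
[0.51236364 0.03604738 0.059     ] (array([0.50932255, 0.03094067, 0.06152229]), np.float64(0.00023621107087075976))
[0.50932045 0.03035992 0.12998499]
[234.35945658 245.94087781] [321.79728292 479.70438905]
[233.02272054 229.44674082] [315.11360269 397.2337041 ]
```

View pics/c3.png

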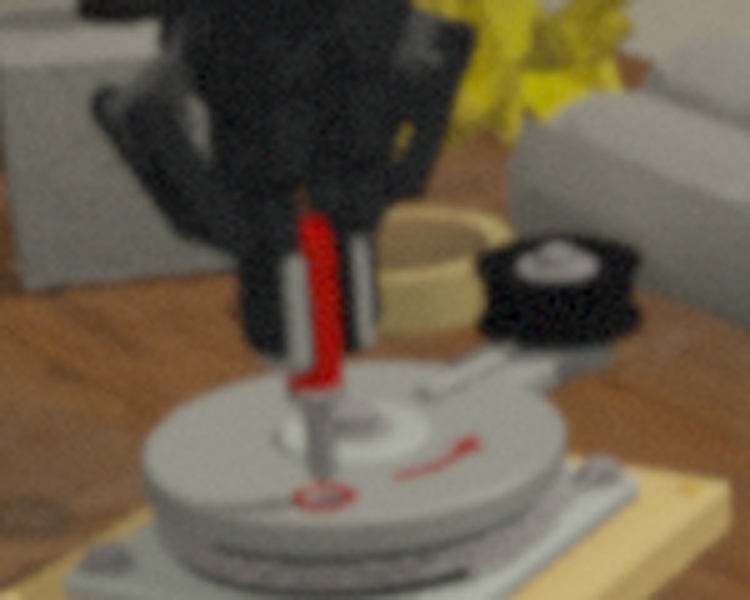

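The tip is at crop (322,478), just above the red ring at (323,495). I'll lower it gently.

>>> drive_tool(linear=[[0,0.003,-0.02],[0,0,-0.01],[0,0,-0.01],[0,0,0],[0,0,0]], rot=[[0,0,0],[0,0,0],[0,0,0],[0,0,0],[0,0,0]])

```text
time_s: 6.15
ee_pos: [0.509, 0.0324, 0.1174]
eef_rot: [-0.0, 0.66, 0.751, -0.0]
ft_force: [0.1, 0.3, -0.6]
finger_gap: 0.19
grasp_force: 68.9
```

>>> drive_tool(linear=[[0,0,-0.01],[0,0,-0.01],[0,0,-0.005],[0,0,0],[0,0,0]], rot=[[0,0,0],[0,0,0],[0,0,0],[0,0,0],[0,0,0]])

```text
time_s: 6.65
ee_pos: [0.509, 0.0325, 0.1098]
eef_rot: [-0.0, 0.66, 0.751, -0.0]
ft_force: [0.1, -0.2, -1.2]
finger_gap: 0.191
grasp_force: 68.9
```

>>> drive_tool(linear=[[0,0,-0.004],[0,0,0],[0,0,0]], rot=[[0,0,0],[0,0,0],[0,0,0]])

```text
time_s: 6.95
ee_pos: [0.5092, 0.0325, 0.1088]
eef_rot: [0.0, 0.66, 0.751, 0.0]
ft_force: [0.1, -0.6, -0.5]
finger_gap: 0.194
grasp_force: 69.2
```

>>> drive_tool(linear=[[0,0,-0.003],[0,0,0],[0,0,0]], rot=[[0,0,0],[0,0,0],[0,0,0]])

```text
time_s: 7.25
ee_pos: [0.5093, 0.0325, 0.1086]
eef_rot: [0.0, 0.66, 0.751, 0.0]
ft_force: [-0.7, 0.1, 6.4]
finger_gap: 0.189
grasp_force: 70.0
```

The tip is standing on the ring: TCP z 0.1086, about 6 N. Next I'll work out the winding arc.

```bash
python3 - <<'E'
import numpy as np
c=np.array([.5438,.0688]); a0=np.radians(226.8); R=.0515
p=lambda t:c+R*np.array([np.cos(a0+t),np.sin(a0+t)])
print(p(0))
g=np.r_[np.arange(0,.551,.05),np.arange(.57,1.05,.02)]
for a,b in zip(g[:-1],g[1:]): print('%.2f'%b,np.round((p(b)-p(a))/.3,4),np.round(p(b),4))
E
```

```text
[0.50854582 0.03125812]
0.05 [ 0.0064 -0.0057] [0.5105 0.0295]
0.10 [ 0.0067 -0.0054] [0.5125 0.0279]
0.15 [ 0.0069 -0.005 ] [0.5146 0.0264]
0.20 [ 0.0072 -0.0047] [0.5167 0.025 ]
0.25 [ 0.0074 -0.0043] [0.5189 0.0237]
0.30 [ 0.0076 -0.004 ] [0.5212 0.0225]
0.35 [ 0.0078 -0.0036] [0.5236 0.0214]
0.40 [ 0.008  -0.0032] [0.5259 0.0205]
0.45 [ 0.0081 -0.0028] [0.5284 0.0197]
0.50 [ 0.0083 -0.0024] [0.5309 0.019 ]
0.55 [ 0.0084 -0.0019] [0.5334 0.0184]
0.57 [ 0.0034 -0.0007] [0.5344 0.0182]
0.59 [ 0.0034 -0.0006] [0.5354 0.018 ]
0.61 [ 0.0034 -0.0005] [0.5364 0.0178]
0.63 [ 0.0034 -0.0005] [0.5374 0.0177]
0.65 [ 0.0034 -0.0004] [0.5385 0.0176]
0.67 [ 0.0034 -0.0003] [0.5395 0.0175]
0.69 [ 0.0034 -0.0003] [0.5405 0.0174]
0.71 [ 0.0034 -0.0002] [0.5415 0.0173]
0.73 [ 0.0034 -0.0001] [0.5426 0.0173]
0.75 [ 0.0034 -0.    ] [0.5436 0.0173]
0.77 [0.0034 0.    ] [0.5446 0.0173]
0.79 [0.0034 0.0001] [0.5457 0.0173]
0.81 [0.0034 0.0002] [0.5467 0.0174]
0.83 [0.0034 0.0002] [0.5477 0.0174]
0.85 [0.0034 0.0003] [0.5487 0.0175]
0.87 [0.0034 0.0004] [0.5498 0.0176]
0.89 [0.0034 0.0004] [0.5508 0.0178]
0.91 [0.0034 0.0005] [0.5518 0.0179]
0.93 [0.0034 0.0006] [0.5528 0.0181]
0.95 [0.0034 0.0006] [0.5538 0.0183]
0.97 [0.0034 0.0007] [0.5548 0.0185]
0.99 [0.0033 0.0008] [0.5558 0.0187]
1.01 [0.0033 0.0008] [0.5568 0.019 ]
1.03 [0.0033 0.0009] [0.5578 0.0192]
1.05 [0.0033 0.001 ] [0.5588 0.0195]
```

>>> drive_tool(linear=[[0.0064,-0.0067,0],[0.0067,-0.0064,0],[0.0069,-0.006,0],[0.0072,-0.0052,0],[0.0074,-0.0045,0],[0,0,0]], rot=[[0,0,0],[0,0,0],[0,0,0],[0,0,0],[0,0,0],[0,0,0]])

```text
time_s: 7.85
ee_pos: [0.5123, 0.0295, 0.1082]
eef_rot: [-0.009, 0.659, 0.752, -0.002]
ft_force: [-9.4, 11.0, 20.2]
finger_gap: 0.189
grasp_force: 71.2
```

>>> drive_tool(linear=[[0,0,0.004],[0,0,0],[0,0,0]], rot=[[0,0,0],[0,0,0],[0,0,0]])

```text
time_s: 8.15
ee_pos: [0.5134, 0.0286, 0.1085]
eef_rot: [-0.007, 0.659, 0.752, -0.002]
ft_force: [-7.5, 8.7, 8.5]
finger_gap: 0.194
grasp_force: 69.7
```

```bash
python3 - <<'E'
from h import *
s=cam('scene')
r=lambda im,x,y,w,h,k:cv2.resize(im[y:y+h,x:x+w],None,fx=k,fy=k,interpolation=cv2.INTER_CUBIC)
cv2.imwrite('pics/c4.png',r(s[0],170,150,150,120,5))
S=bot.read_state(); print({k:np.round(S[k],4) for k in('ee_pos','ft_force','moment','eef_rot')})
E
```

```text
{'ee_pos': array([0.5134, 0.0286, 0.1085]), 'ft_force': array([-6.9821,  7.2766,  9.0014]), 'moment': array([ 2.0722e+00,  1.9288e+00, -3.0000e-04]), 'eef_rot': array([-0.0075,  0.6586,  0.7524, -0.002 ])}
```

View pics/c4.png

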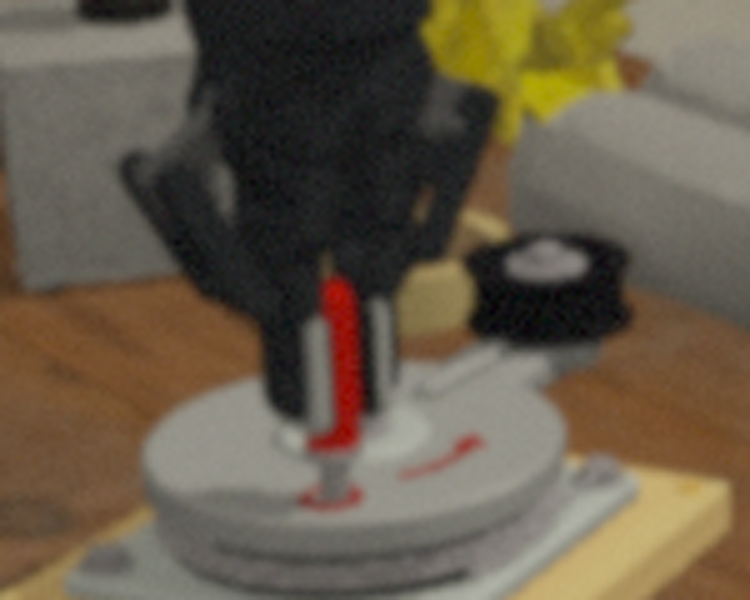

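The ring moved from crop x 323 to 330, so the pin is in the hole and the wheel is turning. The arm lags about 8 mm under load. I'll continue, adding that lag to the commanded points.

>>> drive_tool(linear=[[0.0083,-0.0038,0.0005],[0.0083,-0.0036,0.0005],[0.0083,-0.0033,0],[0.0083,-0.003,0],[0.0083,-0.0027,0],[0,0,0]], rot=[[0,0,0],[0,0,0],[0,0,0],[0,0,0],[0,0,0],[0,0,0]])

```text
time_s: 8.8
ee_pos: [0.5225, 0.0236, 0.1084]
eef_rot: [-0.011, 0.659, 0.752, -0.004]
ft_force: [-11.2, 7.7, 12.2]
finger_gap: 0.186
grasp_force: 70.6
```

>>> drive_tool(linear=[[0.0076,-0.0014,0.001],[0.0076,-0.0012,0.0005],[0.0076,-0.001,0],[0.0076,-0.0006,0],[0.0076,-0.0002,0],[0,0,0]], rot=[[0,0,0],[0,0,0],[0,0,0],[0,0,0],[0,0,0],[0,0,0]])

```text
time_s: 9.4
ee_pos: [0.5305, 0.021, 0.1083]
eef_rot: [-0.013, 0.659, 0.752, -0.007]
ft_force: [-15.3, 5.0, 14.1]
finger_gap: 0.194
grasp_force: 71.0
```

>>> drive_tool(linear=[[0,0,0.0025],[0.006,0.0002,0],[0.006,0.0003,0],[0,0,0]], rot=[[0,0,0],[0,0,0],[0,0,0],[0,0,0]])

```text
time_s: 9.8
ee_pos: [0.5394, 0.0192, 0.1086]
eef_rot: [-0.007, 0.659, 0.752, -0.004]
ft_force: [-7.1, 1.2, -1.0]
finger_gap: 0.193
grasp_force: 69.2
```

>>> drive_tool(linear=[[-0.01,0.001,0],[-0.01,0.0015,0],[0,0,-0.001],[0,0,-0.001],[0,0,0]], rot=[[0,0,0],[0,0,0],[0,0,0],[0,0,0],[0,0,0]])

```text
time_s: 10.3
ee_pos: [0.5342, 0.0196, 0.1085]
eef_rot: [-0.006, 0.66, 0.752, -0.004]
ft_force: [-6.8, 1.6, 2.3]
finger_gap: 0.191
grasp_force: 69.3
```

>>> drive_tool(linear=[[0,0,-0.0012],[0.0035,-0.0005,0],[0.0035,-0.0005,0],[0,0,0]], rot=[[0,0,0],[0,0,0],[0,0,0],[0,0,0]])

```text
time_s: 10.7
ee_pos: [0.5365, 0.0193, 0.1083]
eef_rot: [-0.006, 0.66, 0.752, -0.004]
ft_force: [-6.5, 1.0, 3.2]
finger_gap: 0.191
grasp_force: 69.4
```

>>> drive_tool(linear=[[0.0035,-0.0004,0],[0.0035,-0.0003,0],[0,0,0]], rot=[[0,0,0],[0,0,0],[0,0,0]])

```text
time_s: 11.0
ee_pos: [0.5384, 0.0191, 0.1083]
eef_rot: [-0.006, 0.66, 0.752, -0.004]
ft_force: [-7.6, 2.2, 2.4]
finger_gap: 0.195
grasp_force: 69.4
```

>>> drive_tool(linear=[[0.0035,-0.0003,-0.001],[0.0035,-0.0003,0],[0,0,0]], rot=[[0,0,0],[0,0,0],[0,0,0]])

```text
time_s: 11.3
ee_pos: [0.5403, 0.0189, 0.1079]
eef_rot: [-0.006, 0.66, 0.752, -0.004]
ft_force: [-6.8, 1.6, 2.5]
finger_gap: 0.191
grasp_force: 69.4
```

>>> drive_tool(linear=[[0.0035,-0.0002,0],[0.0035,-0.0002,0],[0,0,0]], rot=[[0,0,0],[0,0,0],[0,0,0]])

```text
time_s: 11.6
ee_pos: [0.5421, 0.0187, 0.1079]
eef_rot: [-0.007, 0.66, 0.752, -0.004]
ft_force: [-7.5, 1.3, 3.9]
finger_gap: 0.196
grasp_force: 69.4
```

>>> drive_tool(linear=[[0,0,-0.0015],[0,0,-0.0015],[0,0,0]], rot=[[0,0,0],[0,0,0],[0,0,0]])

```text
time_s: 11.9
ee_pos: [0.5421, 0.0185, 0.1072]
eef_rot: [-0.006, 0.66, 0.752, -0.004]
ft_force: [-8.3, 2.0, 5.2]
finger_gap: 0.192
grasp_force: 69.4
```

>>> drive_tool(linear=[[0,0,-0.0025],[0,0,-0.0025],[0,0,0]], rot=[[0,0,0],[0,0,0],[0,0,0]])

```text
time_s: 12.2
ee_pos: [0.5417, 0.0184, 0.1061]
eef_rot: [-0.007, 0.66, 0.751, -0.004]
ft_force: [-9.3, 1.6, 10.1]
finger_gap: 0.194
grasp_force: 70.1
```

>>> drive_tool(linear=[[-0.003,0,0],[-0.003,0,0],[0,0,0]], rot=[[0,0,0],[0,0,0],[0,0,0]])

```text
time_s: 12.5
ee_pos: [0.5409, 0.0184, 0.1059]
eef_rot: [-0.006, 0.66, 0.751, -0.004]
ft_force: [-8.9, 0.4, 5.0]
finger_gap: 0.191
grasp_force: 69.9
```

>>> drive_tool(linear=[[-0.003,0,0],[-0.003,0,-0.003],[0,0,-0.003],[0,0,0]], rot=[[0,0,0],[0,0,0],[0,0,0],[0,0,0]])

```text
time_s: 12.9
ee_pos: [0.5394, 0.0185, 0.1039]
eef_rot: [-0.006, 0.66, 0.752, -0.004]
ft_force: [-6.3, 0.1, 4.3]
finger_gap: 0.191
grasp_force: 69.6
```

Going in: 4.7 mm below the ring face at 4 N. I'll press further.

>>> drive_tool(linear=[[0,0,-0.005],[0,0,-0.005],[0,0,-0.005],[0,0,0]], rot=[[0,0,0],[0,0,0],[0,0,0],[0,0,0]])

```text
time_s: 13.3
ee_pos: [0.5393, 0.0186, 0.0993]
eef_rot: [-0.006, 0.66, 0.752, -0.004]
ft_force: [-6.3, 1.1, 2.2]
finger_gap: 0.193
grasp_force: 69.5
```

>>> drive_tool(linear=[[0,0,-0.005],[0,0,-0.005],[0,0,-0.005],[0,0,-0.003],[0,0,0]], rot=[[0,0,0],[0,0,0],[0,0,0],[0,0,0],[0,0,0]])

```text
time_s: 13.8
ee_pos: [0.5392, 0.0186, 0.0939]
eef_rot: [-0.006, 0.66, 0.752, -0.004]
ft_force: [-7.3, 1.5, 2.6]
finger_gap: 0.192
grasp_force: 69.5
```

>>> drive_tool(linear=[[0,0,-0.003],[0,0,0],[0,0,0]], rot=[[0,0,0],[0,0,0],[0,0,0]])

```text
time_s: 14.1
ee_pos: [0.5395, 0.0186, 0.0938]
eef_rot: [-0.006, 0.66, 0.752, -0.003]
ft_force: [-8.7, 1.2, 8.9]
finger_gap: 0.191
grasp_force: 70.4
```

Seated, with a hard stop at the expected 15 mm drop. I'll unload the side force while keeping a light press.

>>> drive_tool(linear=[[-0.005,0,0],[-0.005,0,0],[-0.005,0,0],[0,0,0],[0,0,0]], rot=[[0,0,0],[0,0,0],[0,0,0],[0,0,0],[0,0,0]])

```text
time_s: 14.6
ee_pos: [0.5363, 0.0187, 0.0938]
eef_rot: [-0.005, 0.66, 0.752, -0.002]
ft_force: [-5.7, 1.6, 6.8]
finger_gap: 0.19
grasp_force: 69.8
```

>>> drive_tool(linear=[[-0.005,0,0],[-0.005,0,0],[0,0,0],[0,0,0]], rot=[[0,0,0],[0,0,0],[0,0,0],[0,0,0]])

```text
time_s: 15.0
ee_pos: [0.5359, 0.0187, 0.0938]
eef_rot: [-0.002, 0.66, 0.752, -0.001]
ft_force: [-4.8, 3.3, 2.4]
finger_gap: 0.19
grasp_force: 69.3
```

>>> drive_tool(linear=[[-0.005,0.003,-0.001],[-0.003,0.003,0],[0,0,0],[0,0,0]], rot=[[0,0,0],[0,0,0],[0,0,0],[0,0,0]])

```text
time_s: 15.4
ee_pos: [0.5356, 0.019, 0.0938]
eef_rot: [0.0, 0.66, 0.751, -0.0]
ft_force: [-3.2, -0.4, 0.8]
finger_gap: 0.192
grasp_force: 69.2
```

>>> drive_tool(linear=[[0,0,0],[0,0,0],[0,0,0],[0,0,0],[0,0,0],[0,0,0]], rot=[[0,0,0],[0,0,0],[0,0,0],[0,0,0],[0,0,0],[0,0,0]], grip=0.7)

```text
time_s: 16.0
ee_pos: [0.536, 0.0195, 0.094]
eef_rot: [0.0, 0.66, 0.751, 0.0]
ft_force: [0.2, 0.6, -0.4]
finger_gap: 0.697
grasp_force: 0.0
```

>>> drive_tool(linear=[[0,0,0.03],[0,0,0.08],[0,0,0.12],[0,0,0.12],[0,0,0.12],[0,0.15,0],[0,0.15,0],[0,0.15,0]], rot=[[0,0,0],[0,0,0],[0,0,0],[0,0,0],[0,0,0],[0,0,0],[0,0,0],[0,0,0]])

```text
time_s: 16.8
ee_pos: [0.5359, 0.1557, 0.2363]
eef_rot: [0.0, 0.66, 0.751, 0.001]
ft_force: [1.0, -0.3, -0.1]
finger_gap: 0.702
grasp_force: 0.0
```

```bash
python3 - <<'E'
from h import *
s,t=cam('scene'),cam('top')
r=lambda im,x,y,w,h,k:cv2.resize(im[y:y+h,x:x+w],None,fx=k,fy=k,interpolation=cv2.INTER_CUBIC)
cv2.imwrite('pics/c5.png',np.hstack([r(s[0],160,180,133,120,3),r(t[0],165,190,133,120,3)]))
S=bot.read_state(); print(S['time_s'],S['ee_pos'],S['ft_force'])
E
```

```text
16.9 [0.5353269  0.16333478 0.23536069] [-0.28299581 -0.5040234   0.1102514 ]
```

View pics/c5.png

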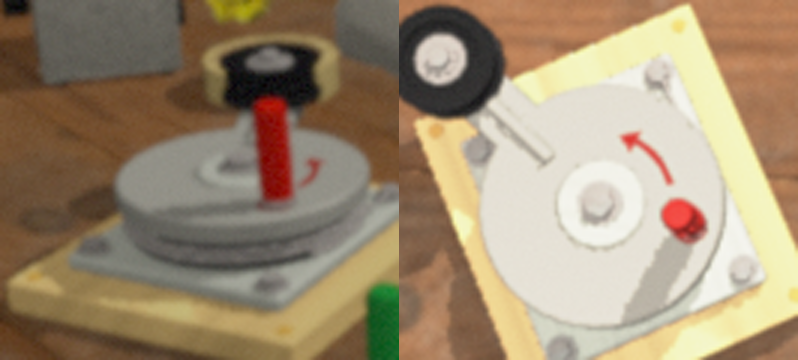

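The wheel stayed wound and the pin stands in it with the collar on the wheel. I'll check the pin-top height (expected 116 mm; 131 mm if not home) and hand in if it fits.

```bash
python3 - <<'E'
from h import *
s,t=cam('scene'),cam('top')
p,e=tri(ray(*s[1:],(250,214.5)),ray(*t[1:],(258.3,261.7))); print(p,e)
if abs(p[2]-.116)<.005: print(bot.sign_off())
E
```

```text
[0.53248094 0.0161733  0.11795774] 0.001284468833389305
the job is handed in; nothing more can be done
None
```

The tensioner is wound and locked: the pin is home in the lock ring with its top at about 118 mm (116 mm expected when fully in), the gripper is clear, and I handed the job in at about 17 s of the 54 s allowed; one push while winding briefly reached about 20 N, the upper end of the one to two kilos you asked for.

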